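# Change the tile in the sprung printing jig

## Task

Take the finished blue tile off the printing jig and set it down squarely on the free cork mat on the ware board. Then set the bare red terracotta tile flat on the jig's yellow sprung stage, between its corner stops, press it down and hold it there until the red bolt has slid fully in and keeps the stage down, and let go. Set the tiles down rather than drop them, and leave everything else on the bench where it stands.

Things in the scene. Friction and masses are not known exactly. Their poses are not given: they have to be found in the camera images.
- blue_tile_center (a point): Centre (half-way up) of the finished tile: a blue slab 56 mm (its x) by 100 mm (its y) by 20 mm thick with three white dots on top, about 0.2 kg. At the start it lies on the jig's raised stage between the corner stops.
- red_tile_center (a point): Centre (half-way up) of the bare red-brown terracotta tile, the same size (56 mm along x, 100 mm along y, 20 mm thick), about 0.2 kg; it lies flat on the bench among the jar, cup and prop to the robot's right. Either way round is right.
- stage_top (a point): Centre of the upper face of the jig's yellow stage (72 mm along x, 120 mm along y), 62 mm above the bench when raised; moves with the stage. A tile lies with its 100 mm length along this y. Corner stops 5 mm high at its four corners leave the tile 4 mm of play on each side; the middle 88 mm of the long sides have no stop, so fingers can hold there right down to the stage.
- stage (a joint): How far the stage is pressed down, m: 0 raised, 0.0175 on its stop. A damped spring pushes it up with about 8 N at the top, 13 N at the bottom. Held by the bolt it stands at about 0.0145, the tile's top then flush with the two dark steel rails (67.5 mm above the bench, along x, 66 to 78 mm to either side of the stage's centre in y).
- bolt (a joint): How far the red spring bolt is slid in over the stage's brass tab, m: 0 out, 0.008 fully in. With the stage raised it leans on the tab. Once the stage is pressed past 0.0148 the bolt creeps in by itself at 5 mm/s: hold the stage down about 2 s. No need to touch the bolt. Once caught the stage stays down for good, so never latch it empty.
- bolt_knob (a point): Top of the red knob (14 mm across) that stands on the bolt, at the +y end of the jig, 95 mm from the stage's centre and about 78 mm above the bench.
- jig: The printing jig, fixed to the bench; origin in the underside below the stage's centre, axes parallel to those of the stage. Its base plate is 110 mm along x and reaches from y = -85 to +115 mm, 12 mm thick.
- mat: Thin cork mat, 66 mm (x) by 110 mm (y) by 2 mm, fixed on the ware board in its one free place; origin in its underside, its upper face 18 mm above the bench. The tile lies on it with its 100 mm length along the mat's y.
- ware_board: Light wooden board to the robot's left, 295 mm (x) by 126 mm (y) by 16 mm, fixed; origin in its underside. It has three places 95 mm apart along x: the mat and two finished tiles take them in any order.
- done_a: A finished white tile with a green face on the ware board, 56 x 100 x 20 mm, origin in its underside; leave it alone.
- done_b: A second such white and green tile on the ware board; leave it alone.
- jar: Amber glaze jar with black lid, 64 mm across, 66 mm high, origin in its underside; leave it alone.
- cup: White cup, 66 mm across, 68 mm high, origin in its underside; leave it alone.
- prop: Pale kiln prop, a spool 52 mm across, 66 mm high, origin in its underside; leave it alone.
- bottle: White squeeze bottle with red cap behind the jig, 58 mm across, 190 mm high, origin in its underside; leave it alone.
- green_bottle: Tall green glaze bottle with black cap between the robot and the jig, 56 mm across, 200 mm high, origin in its underside; leave it alone.
- brush: Broad brush with a wooden handle lying flat on the bench beyond the jig and ware board; leave it alone.
Things that resemble listed ones, but are neither listed nor needed, are in the scene too. Of the things that look like the part that bears red_tile_center, the smallest one is meant.

How it is judged:
By the outcome, as a careful person would: the job done as asked, in the order asked, and still so for the second after the job is handed in, with the robot touching nothing.
It also fails if it takes over 64 s, if anything falls off the work surface, if the arm or the gripper's body presses on something with over 40 N, if the wrist force passes 120 N, or if a joint passes its speed limit or range.

## Robot

A 7-joint arm with a two-finger parallel gripper is mounted at the origin on the work surface. World frame = base frame: x ahead of the robot, y to its left, z up, the work surface at z = 0. Lengths are in mm, angles in rad, forces in N, time in s.
With the tool pointing down it reaches from about 350 to 900 mm from the base axis. Payload 19.9 kg.
Tool frame: the origin (TCP) lies at the very end of the fingers, on their centre line; the grasp point (between the pads) lies 19 mm behind it; z points along the fingers, y is the line along which they close (so a half turn about z gives the same grasp; the last joint's range is limited). The gripper opens to 85 mm and grips with 20 to 120 N. Pads are 22 mm wide; open, the fingers measure 114 mm over their backs; the gripper's body (76 mm by 85 mm) begins 54 mm behind the grasp point. The pads swing forward as they close: fully open they stand 13 mm farther back than shut.
Start: joints at [1.095, 0.417, -0.01, 1.614, 0.005, 1.111, -0.053], TCP at [262.694, -567.092, 231.26] pointing down, gripper open.
Joint ranges: [-2.81, 2.81], [-0.39, 2.02], [-1.27, 1.25], [0.06, 2.57], [-1.19, 4.33], [0.19, 2], [-2.82, 2.82]. Speed limits (rad/s): [1.89, 1.89, 2.39, 2.39, 3.01, 3.01, 3.01].

## Interface

Orientations are given as [roll, pitch, yaw] about the fixed x, y, z axes, in that order (R = Rz(yaw) Ry(pitch) Rx(roll)).
In Python, from bench import manip gives the robot as it stands.
- The arm moves only by the shell command python3 -m pendant 'ROWS' [FORCE]. ROWS is JSON, a list of rows, each an object with "turn": the turn, a rotation vector about the tool's x, y, z in degrees, a list of three; "translation": the shift along the tool's x, y, z in m, a list of three; "jaw": the gripper command: -1 is shut, 1 is fully open, values between are in proportion. In form: [{"turn": [wx, wy, wz], "translation": [x, y, z], "jaw": jaw}, ...]. A call has 1 to 20 rows; each row shifts and turns the commanded pose from where the row before left it, along the tool's axes as they then stand; what a row does not reach is not made up. A row lasts 1/8 s, in which the tool goes at most 62.5 mm and 10.7 degrees, less where a joint would pass 70% of its speed; a pose out of reach is approached as far as the arm can. A call is refused whole if a number of a shift passes 0.0625 or a number of a turn 10.7, either way. A call with a gripper value outside its range is refused whole. The fingers move at their own pace and stop on an object; FORCE is the grip in N (left out, the last holds). Time passes only in rows, so rows that do not move let the fingers close. It gives the time, the measured TCP pose, the force, the opening and the grip force at its end, in the units of the state.
- manip.observe(): the state, without advancing time (a new reading comes with each control period).
- manip.capture(name): name is "scene" or "top"; returns (picture, depth): 384x512x3 uint8, red, green, blue; 384x512 float32, mm along the optical axis (not along the pixel's ray), 0 where there is no reading.
- manip.camera_info(name): a dict with "camera_matrix" (3x3 intrinsics, pixels), "pose" (4x4, takes a point from camera to world coordinates). Camera axes: x right, y down, z forward; pixel columns grow to the right and rows downward; lengths in mm; the calibration is good to about 2 mm. A picture is of the moment at which its call begins. camera_info takes no time and is no camera call.
- manip.close_job(): hands the job in; it is judged then, once.
The state is a dict: "t": time; "q": joint angles; "joint_velocities": joint speeds; "effort": joint torques, N m; "tool_pos": TCP position; "eef_rot": TCP orientation; "ft_force": force on the tool from outside, world axes, zero at the start; "torque": the same for the moment, N m; "grip_width": finger opening in mm; "finger_force": force on a finger pad.
Only numpy, scipy, OpenCV 4.12 (cv2) and the standard library are available. Lean on these libraries where they do the work, as an engineer would, in place of code of your own. Each camera call takes 0.05 s, during which the arm holds its last target. There are 200 camera calls.

## Working session

There is one attempt and no reset: what is moved stays moved. The work goes in short steps, Python scripts to look and compute and a shell command to move; the robot and the scene stay as the last step left them, time stands still between calls to the robot, and variables do not carry over. Pictures are saved under pics/ and viewed, at most 10 in all, crops included, and the job is handed in when it is done.

```bash
mkdir -p pics; ls; cat > h.py <<'E'
import numpy as np, cv2
from bench import manip
def snap(n,tag):
    p,d=manip.capture(n); cv2.imwrite(f'pics/{tag}.png',p[:,:,::-1]); np.save(f'pics/{tag}.npy',d); return p,d
def world(n,d,u=None,v=None):
    c=manip.camera_info(n);K=np.array(c['camera_matrix']);T=np.array(c['pose'])
    v,u=np.mgrid[:d.shape[0],:d.shape[1]]
    P=np.stack([(u-K[0,2])/K[0,0]*d,(v-K[1,2])/K[1,1]*d,d],-1)
    return P@T[:3,:3].T+T[:3,3]
E
python3 - <<'E'
from h import *
for n in('scene','top'): snap(n,n+'0'); print(manip.camera_info(n))
print(manip.observe())
E
```

```text
pics
{'camera_matrix': array([[371.32601647,   0.        , 253.45586996],
       [  0.        , 371.32601647, 190.43431347],
       [  0.        ,   0.        ,   1.        ]]), 'pose': array([[ 4.06279146e-01,  5.72394949e-01, -7.12250853e-01,
         1.12132584e+03],
       [ 9.13624070e-01, -2.41578701e-01,  3.27002738e-01,
        -3.21189676e+02],
       [ 1.51100798e-02, -7.83583916e-01, -6.21102191e-01,
         6.08076981e+02],
       [ 0.00000000e+00,  0.00000000e+00,  0.00000000e+00,
         1.00000000e+00]])}
{'camera_matrix': array([[378.51779043,   0.        , 259.13440866],
       [  0.        , 378.51779043, 196.03043478],
       [  0.        ,   0.        ,   1.        ]]), 'pose': array([[-1.86768704e-02, -9.96825786e-01,  7.73920285e-02,
         4.51380946e+02],
       [-9.99652858e-01,  1.71789188e-02, -1.99761870e-02,
        -1.76684679e+01],
       [ 1.85832669e-02, -7.77382552e-02, -9.96800595e-01,
         9.99384974e+02],
       [ 0.00000000e+00,  0.00000000e+00,  0.00000000e+00,
         1.00000000e+00]])}
{'t': 0.1, 'q': array([ 1.09551506,  0.41791469, -0.01032375,  1.61408886,  0.00471315,
        1.1107014 , -0.05300189]), 'joint_velocities': array([-0.00109506, -0.00227963,  0.00130524, -0.00262608,  0.00027847,
       -0.00045523, -0.00020043]), 'effort': array([ 1.54517624e-03, -8.65822148e+01,  6.80231284e-01, -4.35636127e+01,
        1.92347460e-02,  4.92117339e-03, -1.10921897e-04]), 'tool_pos': array([ 262.5638704 , -566.84050216,  230.73303881]), 'eef_rot': array([-3.14050764e+00,  8.84690808e-05,  4.33812122e-01]), 'ft_force': array([ 0.6437598 , -0.20117989, -0.50570492]), 'torque': array([ 0.00870514, -0.03080977, -0.00926011]), 'finger_force': 0.0, 'grip_width': 85.46941129859549}
```

View pics/top0.png

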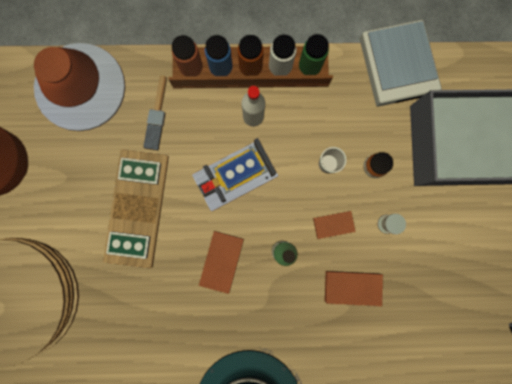

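View pics/scene0.png

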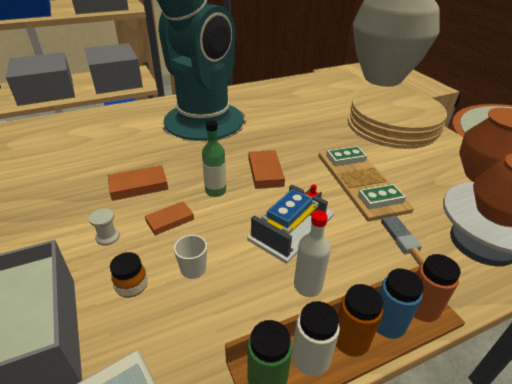

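The top view shows three red-brown slabs at (334,225), (354,288) and (221,262). The one at (334,225) is clearly the smallest and lies among the cup (333,160), jar (379,164) and prop (392,224), so it fits. The blue tile is at (240,171), the bolt knob at (208,187), the mat at (135,207), the green bottle at (286,254) and the white bottle at (254,105). Next I'll confirm with an enlarged crop and measure.

```bash
python3 - <<'E'
from h import *
p=cv2.imread('pics/top0.png')
c=p[130:310,180:420]; cv2.imwrite('pics/crop1.png',cv2.resize(c,None,fx=3.3,fy=3.3,interpolation=cv2.INTER_CUBIC))
d=np.load('pics/top0.npy');W=world('top',d)
hsv=cv2.cvtColor(p,cv2.COLOR_BGR2HSV)
def rect(name,box,m):
    u0,v0,u1,v1=box; mm=np.zeros(d.shape,bool); mm[v0:v1,u0:u1]=m[v0:v1,u0:u1]; mm&=d>0
    n,l,s,_=cv2.connectedComponentsWithStats(mm.astype(np.uint8)); k=1+np.argmax(s[1:,4]); mm=l==k
    X=W[mm]; r=cv2.minAreaRect(X[:,:2].astype(np.float32)); print(name,mm.sum(),'z',np.round(np.percentile(X[:,2],[5,50,95]),1),'c',np.round(r[0],1),np.round(r[1],1),'ang',round(r[2],2),'mean',np.round(X.mean(0),1))
Z=W[...,2]
H,S,V=cv2.split(hsv)
red=((H<12)|(H>172))&(S>110)
for n,b in dict(small=(305,205,365,245),big1=(318,265,390,312),big2=(190,225,252,300)).items(): rect(n,b,red)
rect('blue',(205,145,275,200),(Z>74)&(Z<92)&(H>95)&(H<130))
rect('bluetop',(205,145,275,200),(Z>78)&(Z<88))
rect('yellow',(205,145,275,200),(H>20)&(H<35)&(S>150)&(Z>50))
rect('knob',(195,172,222,200),red&(S>150))
rect('jigbase',(180,130,285,215),(Z>6)&(Z<16))
rect('rails',(250,135,285,185),(Z>62)&(Z<72))
rect('board',(95,140,180,275),(Z>11))
rect('doneA',(110,150,165,190),(Z>30)); rect('doneB',(100,225,155,265),(Z>30))
for n,b in dict(gb=(265,235,305,270),bottle=(235,80,275,130),cup=(315,140,352,180),jar=(362,145,400,182),prop=(373,208,410,240)).items(): rect(n,b,Z>25)
# mat
mm=(S>0)
print(hsv[207,135],hsv[190,118],hsv[175,163],Z[207,135],Z[215,110])
E
```

```text
small 636 z [18.  20.8 23.7] c [ 450.1 -229.3] [49.3 94.9] ang 9.41 mean [ 449.7 -228.8   20.8]
big1 1658 z [26.1 29.3 32.2] c [ 288.5 -273.2] [139.7  76. ] ang 85.99 mean [ 288.8 -272.1   29.2]
big2 1584 z [26.4 29.2 32.1] c [361.1  62.5] [ 75.4 138.4] ang 73.79 mean [361.   63.   29.2]
blue 692 z [80.2 82.9 85.5] c [590.2  10. ] [53.6 95.7] ang 28.3 mean [589.8  10.   82.9]
bluetop 927 z [80.2 82.9 85.5] c [589.8   9.6] [56.3 99.8] ang 28.13 mean [589.4   9.5  82.9]
yellow 75 z [58.7 61.6 65.2] c [562.2  64.1] [46.3 18.6] ang 28.08 mean [565.6  62.2  61.9]
knob 105 z [47.5 56.8 78.8] c [553.5  92.6] [25.9 32. ] ang 30.65 mean [550.8  90.9  60.5]
jigbase 708 z [ 9.4 12.3 14.9] c [556.5  10.7] [ 48.9 199.7] ang 26.95 mean [541.1  19.   12.3]
rails 194 z [64.7 67.7 70.1] c [623.5 -53. ] [100.1  12. ] ang 26.9 mean [623.5 -52.8  67.6]
board 5560 z [14.  18.3 38.4] c [502.1 282.1] [127.3 294.9] ang 81.75 mean [499.7 279.7  23.3]
doneA 872 z [33.6 36.6 39.5] c [596.1 268.8] [100.7  56.5] ang 81.99 mean [595.5 268.4  36.6]
doneB 913 z [33.9 36.8 39.4] c [408.3 295.5] [100.5  55.7] ang 81.92 mean [408.2 294.8  36.7]
gb 523 z [ 68.9 135.5 201.9] c [385.  -92.8] [53.4 54.2] ang 43.6 mean [388.4 -89.2 143.6]
bottle 708 z [ 42.2 126.5 191. ] c [738.2 -25.5] [48.9 56.7] ang 0.33 mean [730.8 -25.6 124.5]
cup 329 z [28.7 59.5 70.6] c [ 611.4 -222.9] [63.4 64.1] ang 42.34 mean [ 615.  -228.1   55. ]
jar 569 z [30.1 65.4 68.6] c [ 601.3 -344.1] [58.4 59.6] ang 63.45 mean [ 599.  -341.    58.4]
prop 376 z [36.1 66.4 69.1] c [ 448.6 -372.8] [49.3 50.5] ang 65.04 mean [ 448.6 -371.4   64.3]
[ 18 143 132] [ 18 123 153] [ 18 127 147] 19.1862071491596 -2.882655454801693
```

View pics/crop1.png

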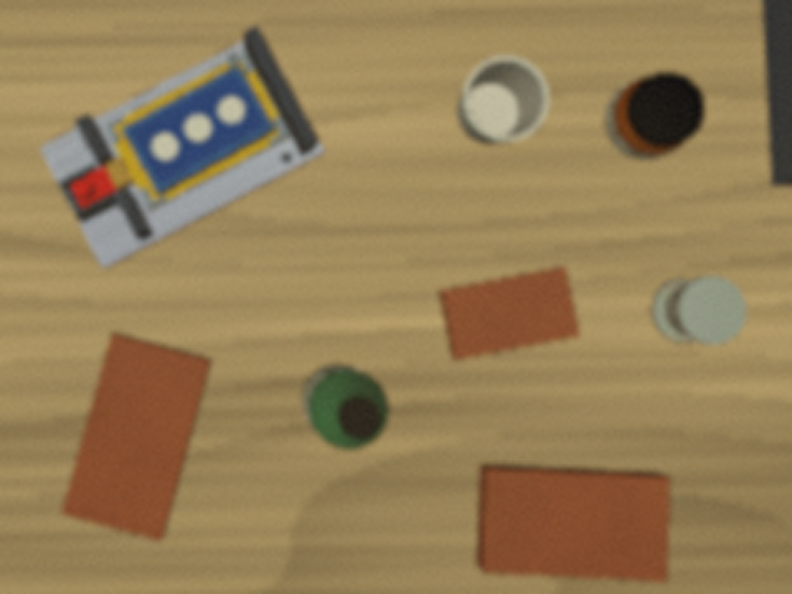

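The crop confirms that the small slab at (334,225) is 56×100 with its top at about 20 mm. The other two are about 76×140 and 29 mm thick. Next I'll refine the mat and write a helper that gives shifts in tool axes.

```bash
cat > go.py <<'E'
import sys,numpy as np
from scipy.spatial.transform import Rotation as Ro
from bench import manip
# go.py x y z yawdeg : turn first (about tool axes), then shift in the turned tool frame
x,y,z,yaw=map(float,sys.argv[1:5]); s=manip.observe()
R0=Ro.from_euler('xyz',s['eef_rot']); R1=Ro.from_euler('xyz',[np.pi,0,np.radians(yaw)])
dp=np.array([x,y,z])-s['tool_pos']
print('t',round(s['t'],2),'turn',(R0.inv()*R1).as_rotvec(degrees=True).round(2),'shift(now axes)',R0.inv().apply(dp).round(1),'shift(after turn)',R1.inv().apply(dp).round(1))
E
python3 go.py 590 10 270 118.2
python3 - <<'E'
from h import *
from scipy.optimize import minimize
p=cv2.imread('pics/top0.png').astype(float); d=np.load('pics/top0.npy')
g=cv2.GaussianBlur(p.mean(2),(0,0),1)
c=manip.camera_info('top');K=c['camera_matrix'];T=np.array(c['pose'])
def samp(P):
    q=(P-T[:3,3])@T[:3,:3]; return cv2.remap(g.astype(np.float32),(q[:,0]/q[:,2]*K[0,0]+K[0,2]).astype(np.float32).reshape(-1,1),(q[:,1]/q[:,2]*K[1,1]+K[1,2]).astype(np.float32).reshape(-1,1),1).ravel()
def edge(x,y,a,off):
    C,S=np.cos(a),np.sin(a);t=np.linspace(-1,1,41);L=[]
    hx,hy=33+off,55+off
    for s in(-1,1):
        L+= [np.c_[t*31,0*t+s*hy],np.c_[0*t+s*hx,t*53]]
    L=np.vstack(L); return np.c_[x+C*L[:,0]-S*L[:,1],y+S*L[:,0]+C*L[:,1],0*L[:,0]+18]
best=[]
for x in np.arange(494,511,1.):
  for y in np.arange(274,291,1.):
    for a in np.arange(-13,-3,1.):
      r=np.radians(a); best.append((samp(edge(x,y,r,2)).mean()-samp(edge(x,y,r,-2)).mean(),x,y,a))
best.sort(reverse=True); print(best[:6])
E
```

```text
t 0.1 turn [-5.000e-02 -5.000e-02 -9.334e+01] shift(now axes) [ 539.6 -385.8  -38.9] shift(after turn) [353.6 561.2 -39.3]
[(np.float32(8.412193), np.float64(503.0), np.float64(285.0), np.float64(-8.0)), (np.float32(8.350037), np.float64(503.0), np.float64(285.0), np.float64(-7.0)), (np.float32(8.321266), np.float64(504.0), np.float64(285.0), np.float64(-8.0)), (np.float32(8.320427), np.float64(504.0), np.float64(285.0), np.float64(-7.0)), (np.float32(8.303329), np.float64(503.0), np.float64(284.0), np.float64(-8.0)), (np.float32(8.297287), np.float64(503.0), np.float64(285.0), np.float64(-9.0))]
```

```bash
python3 -m pendant '[{"turn":[0,0,-10.37],"translation":[0,0,-0.0045],"jaw":1},{"turn":[0,0,-10.37],"translation":[0,0,-0.0045],"jaw":1},{"turn":[0,0,-10.37],"translation":[0,0,-0.0045],"jaw":1},{"turn":[0,0,-10.37],"translation":[0,0,-0.0045],"jaw":1},{"turn":[0,0,-10.37],"translation":[0,0,-0.0045],"jaw":1},{"turn":[0,0,-10.37],"translation":[0,0,-0.0045],"jaw":1},{"turn":[0,0,-10.37],"translation":[0,0,-0.0045],"jaw":1},{"turn":[0,0,-10.37],"translation":[0,0,-0.0045],"jaw":1},{"turn":[0,0,-10.37],"translation":[0,0,-0.0045],"jaw":1},{"turn":[0,0,0],"translation":[0.029,0.046,0],"jaw":1},{"turn":[0,0,0],"translation":[0.029,0.046,0],"jaw":1},{"turn":[0,0,0],"translation":[0.029,0.046,0],"jaw":1},{"turn":[0,0,0],"translation":[0.029,0.046,0],"jaw":1},{"turn":[0,0,0],"translation":[0.029,0.046,0],"jaw":1},{"turn":[0,0,0],"translation":[0.029,0.046,0],"jaw":1},{"turn":[0,0,0],"translation":[0.029,0.046,0],"jaw":1},{"turn":[0,0,0],"translation":[0.029,0.046,0],"jaw":1},{"turn":[0,0,0],"translation":[0.029,0.046,0],"jaw":1},{"turn":[0,0,0],"translation":[0.029,0.046,0],"jaw":1}]' 30; python3 go.py 590 10 120 118.2
```

```text
t: 2.48
tool_pos: [531.7, -92.8, 271.7]
eef_rot: [-3.141, -0.0, 2.062]
ft_force: [0.5, -0.4, 0.1]
grip_width: 85.4
finger_force: 0.0
t 2.48 turn [-0.01 -0.   -0.04] shift(now axes) [ 63.1 100.  151.7] shift(after turn) [ 63.  100.  151.7]
```

```bash
python3 -m pendant '[{"turn":[0,0,0],"translation":[0.0315,0.05,0],"jaw":1},{"turn":[0,0,0],"translation":[0.0315,0.05,0],"jaw":1},{"turn":[0,0,0],"translation":[0,0,0.05],"jaw":1},{"turn":[0,0,0],"translation":[0,0,0.05],"jaw":1},{"turn":[0,0,0],"translation":[0,0,0.05],"jaw":1},{"turn":[0,0,0],"translation":[0,0,0.03],"jaw":1},{"turn":[0,0,0],"translation":[0,0,0.01],"jaw":1},{"turn":[0,0,0],"translation":[0,0,0],"jaw":1}]'; python3 go.py 590 10 67 118.2
```

```text
t: 3.48
tool_pos: [589.7, 8.7, 82.0]
eef_rot: [-3.141, -0.0, 2.063]
ft_force: [0.1, 1.3, -0.3]
grip_width: 85.5
finger_force: 0.0
t 3.48 turn [-0.01 -0.02 -0.01] shift(now axes) [ 1.   0.9 15. ] shift(after turn) [ 1.   0.9 15. ]
```

```bash
python3 -m pendant '[{"turn":[0,0,0],"translation":[0.001,0.001,0.015],"jaw":1},{"turn":[0,0,0],"translation":[0,0,0],"jaw":-1},{"turn":[0,0,0],"translation":[0,0,0],"jaw":-1},{"turn":[0,0,0],"translation":[0,0,0],"jaw":-1},{"turn":[0,0,0],"translation":[0,0,0],"jaw":-1},{"turn":[0,0,0],"translation":[0,0,0],"jaw":-1}]' 40; python3 go.py 502.5 283.5 250 82
```

```text
t: 4.22
tool_pos: [590.3, 10.0, 67.3]
eef_rot: [3.141, 0.0, 2.063]
ft_force: [-0.4, 0.9, 5.6]
grip_width: 54.7
finger_force: 46.4
t 4.22 turn [ 0.05  0.   36.18] shift(now axes) [ 282.5   51.9 -182.8] shift(after turn) [ 258.6 -125.  -182.7]
```

```bash
python3 -m pendant '[{"turn":[0,0,0],"translation":[0,0,-0.015],"jaw":-1},{"turn":[0,0,0],"translation":[0,0,-0.03],"jaw":-1},{"turn":[0,0,0],"translation":[0,0,-0.04],"jaw":-1},{"turn":[0,0,0],"translation":[0,0,-0.03],"jaw":-1},{"turn":[0,0,9.05],"translation":[0,0,-0.01],"jaw":-1},{"turn":[0,0,9.05],"translation":[0,0,0],"jaw":-1},{"turn":[0,0,9.05],"translation":[0,0,0],"jaw":-1},{"turn":[0,0,9.05],"translation":[0,0,0],"jaw":-1},{"turn":[0,0,0],"translation":[0.043,-0.021,0],"jaw":-1},{"turn":[0,0,0],"translation":[0.043,-0.021,0],"jaw":-1},{"turn":[0,0,0],"translation":[0.043,-0.021,0],"jaw":-1},{"turn":[0,0,0],"translation":[0.043,-0.021,0],"jaw":-1},{"turn":[0,0,0],"translation":[0.043,-0.021,0],"jaw":-1},{"turn":[0,0,0],"translation":[0,0,0],"jaw":-1},{"turn":[0,0,0],"translation":[0,0,0],"jaw":-1}]'; python3 go.py 502.5 283.5 100 82; python3 - <<'E'
from h import *
from scipy.spatial.transform import Rotation as Ro
p,d=snap('top','top1'); snap('scene','scene1')
a=cv2.imread('pics/top1.png')[100:340,40:300];b=cv2.imread('pics/scene1.png')[60:300,230:470]
f=lambda i:cv2.resize(i,(400,400),interpolation=cv2.INTER_CUBIC)
cv2.imwrite('pics/v1.png',np.hstack([f(a),f(b)]))
# jig: stage yellow top, rails
W=world('top',d);Z=W[...,2];hsv=cv2.cvtColor(cv2.imread('pics/top1.png'),cv2.COLOR_BGR2HSV);H,S,V=cv2.split(hsv)
def rect(n,box,m):
    u0,v0,u1,v1=box; mm=np.zeros(d.shape,bool); mm[v0:v1,u0:u1]=m[v0:v1,u0:u1]; mm&=d>0
    X=W[mm]; r=cv2.minAreaRect(X[:,:2].astype(np.float32)); print(n,len(X),np.round(np.median(X,0),1),r)
rect('stage',(205,140,275,200),(Z>55)&(Z<75)&(H>18)&(H<38)&(S>120))
rect('allZ>55',(200,135,285,210),(Z>55)&(Z<75))
E
```

```text
t: 6.1
tool_pos: [516.1, 236.8, 192.0]
eef_rot: [3.142, 0.0, 1.431]
ft_force: [0.6, -0.7, -2.3]
grip_width: 54.8
finger_force: 45.7
t 6.1 turn [ 0.    0.03 -0.02] shift(now axes) [ 44.4 -19.9  92. ] shift(after turn) [ 44.3 -19.9  92. ]
stage 1280 [590.6  12.9  62.3] ((588.8699340820312, 16.840858459472656), (70.1064453125, 131.54006958007812), 27.544260025024414)
allZ>55 1888 [589.   13.8  62.8] ((583.4457397460938, 25.434677124023438), (99.8626708984375, 187.78811645507812), 26.892467498779297)
```

View pics/v1.png

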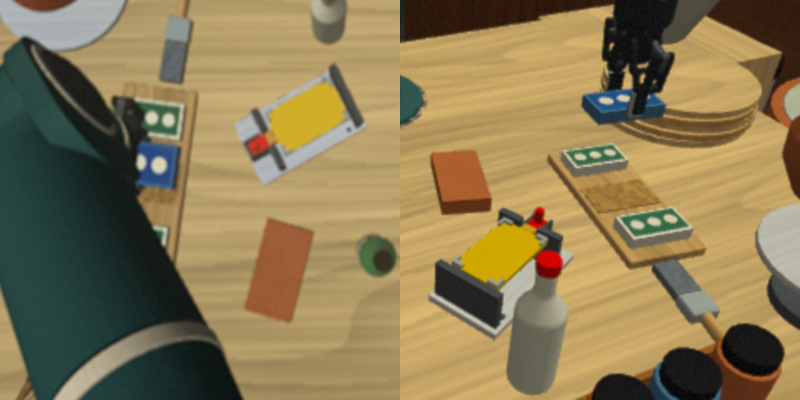

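The blue tile is held level. The stage is empty and raised, with its centre at about (590.8, 11.2) and the jig's yaw at about 27°. The mat is free between the two green tiles, so I'll lower the tile onto it.

```bash
python3 -m pendant '[{"turn":[0,0,0],"translation":[0.022,-0.010,0],"jaw":-1},{"turn":[0,0,0],"translation":[0.022,-0.010,0],"jaw":-1},{"turn":[0,0,0],"translation":[0,0,0.05],"jaw":-1},{"turn":[0,0,0],"translation":[0,0,0.05],"jaw":-1},{"turn":[0,0,0],"translation":[0,0,0.035],"jaw":-1},{"turn":[0,0,0],"translation":[0,0,0.02],"jaw":-1},{"turn":[0,0,0],"translation":[0,0,0.008],"jaw":-1},{"turn":[0,0,0],"translation":[0,0,0],"jaw":-1},{"turn":[0,0,0],"translation":[0,0,0],"jaw":-1}]'; python3 go.py 502.5 283.5 23.3 82
python3 - <<'E'
from h import *
p,d=snap('scene','scene2'); a=cv2.imread('pics/scene2.png')[120:240,300:440]
cv2.imwrite('pics/v2.png',cv2.resize(a,None,fx=5,fy=5,interpolation=cv2.INTER_CUBIC))
snap('top','top2'); 
E
```

```text
t: 7.32
tool_pos: [503.0, 284.1, 30.0]
eef_rot: [3.14, -0.001, 1.431]
ft_force: [-0.2, -1.1, -2.0]
grip_width: 54.8
finger_force: 45.6
t 7.33 turn [ 0.08 -0.05 -0.03] shift(now axes) [-0.6 -0.4  6.7] shift(after turn) [-0.6 -0.4  6.7]
```

View pics/v2.png

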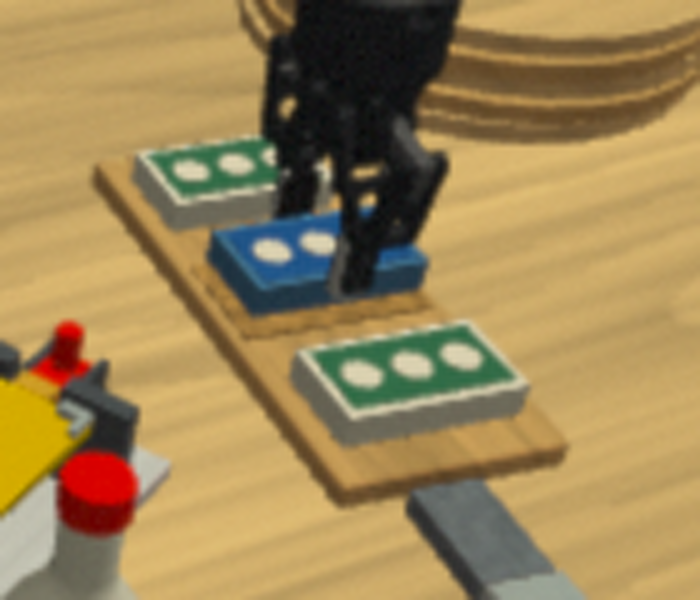

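The blue tile hovers about 7 mm over the mat (crop 320,260), inside the mat's outline and clear of both neighbours. Lowering it now.

```bash
python3 -m pendant '[{"turn":[0,0,0],"translation":[-0.0005,0,0.003],"jaw":-1},{"turn":[0,0,0],"translation":[0,0,0.002],"jaw":-1},{"turn":[0,0,0],"translation":[0,0,0.001],"jaw":-1},{"turn":[0,0,0],"translation":[0,0,0],"jaw":-1}]'; python3 -m pendant '[{"turn":[0,0,0],"translation":[0,0,0.0007],"jaw":-1},{"turn":[0,0,0],"translation":[0,0,0],"jaw":-1}]'
```

```text
t: 7.92
tool_pos: [502.2, 283.2, 23.4]
eef_rot: [3.141, 0.0, 1.431]
ft_force: [-4.8, -4.4, 15.5]
grip_width: 54.7
finger_force: 47.5
t: 8.18
tool_pos: [502.3, 283.3, 23.4]
eef_rot: [3.141, 0.001, 1.431]
ft_force: [-9.8, -7.5, 30.8]
grip_width: 54.9
finger_force: 49.1
```

```bash
python3 -m pendant '[{"turn":[0,0,0],"translation":[0,0,-0.001],"jaw":-1},{"turn":[0,0,0],"translation":[0,0,0],"jaw":0.8},{"turn":[0,0,0],"translation":[0,0,0],"jaw":0.8},{"turn":[0,0,0],"translation":[0,0,0],"jaw":0.8},{"turn":[0,0,0],"translation":[0,0,-0.02],"jaw":0.8},{"turn":[0,0,0],"translation":[0,0,-0.05],"jaw":0.8},{"turn":[0,0,0],"translation":[0,0,-0.06],"jaw":1},{"turn":[0,0,0],"translation":[0,0,-0.06],"jaw":1},{"turn":[0,0,0],"translation":[0,0,-0.05],"jaw":1}]'; python3 go.py 450 -229 265 99.4
```

```text
t: 9.3
tool_pos: [501.9, 283.5, 267.0]
eef_rot: [3.14, -0.001, 1.432]
ft_force: [0.3, 0.4, 0.2]
grip_width: 85.8
finger_force: 0.0
t 9.3 turn [  0.11  -0.06 -17.38] shift(now axes) [-514.8   19.8    1.4] shift(after turn) [-497.2 -134.9    2. ]
```

```bash
python3 -m pendant '[{"turn":[0,0,-8.7],"translation":[0,0,0],"jaw":1},{"turn":[0,0,-8.7],"translation":[0,0,0],"jaw":1},{"turn":[0,0,0],"translation":[-0.05,-0.0135,0],"jaw":1},{"turn":[0,0,0],"translation":[-0.05,-0.0135,0],"jaw":1},{"turn":[0,0,0],"translation":[-0.05,-0.0135,0],"jaw":1},{"turn":[0,0,0],"translation":[-0.05,-0.0135,0],"jaw":1},{"turn":[0,0,0],"translation":[-0.05,-0.0135,0],"jaw":1},{"turn":[0,0,0],"translation":[-0.05,-0.0135,0],"jaw":1},{"turn":[0,0,0],"translation":[-0.05,-0.0135,0],"jaw":1},{"turn":[0,0,0],"translation":[-0.05,-0.0135,0],"jaw":1},{"turn":[0,0,0],"translation":[-0.05,-0.0135,0],"jaw":1},{"turn":[0,0,0],"translation":[-0.047,-0.013,0],"jaw":1},{"turn":[0,0,0],"translation":[0,0,0],"jaw":1}]'; python3 go.py 450 -229 100 99.4
python3 - <<'E'
from h import *
def rect(n,W,d,box,m):
    u0,v0,u1,v1=box; mm=np.zeros(d.shape,bool); mm[v0:v1,u0:u1]=m[v0:v1,u0:u1]; mm&=d>0
    X=W[mm]; r=cv2.minAreaRect(X[:,:2].astype(np.float32)); print(n,len(X),np.round(np.median(X,0),1),np.round(r[0],1),np.round(r[1],1),round(r[2],2))
p,d=snap('top','top3');W=world('top',d);Z=W[...,2]
rect('blue',W,d,(100,185,170,228),(Z>28)&(Z<50))
d0=np.load('pics/top0.npy');W0=world('top',d0)
rect('red',W0,d0,(305,205,365,245),(W0[...,2]>10)&(W0[...,2]<35))
ps,ds=snap('scene','scene3')
a=cv2.imread('pics/top3.png')[130:290,80:240];b=cv2.imread('pics/scene3.png')[120:240,300:440]
f=lambda i:cv2.resize(i,(400,400),interpolation=cv2.INTER_CUBIC)
cv2.imwrite('pics/v3.png',np.hstack([f(a),f(b)]))
E
```

```text
t: 10.92
tool_pos: [449.6, -232.0, 264.0]
eef_rot: [3.141, 0.001, 1.73]
ft_force: [0.6, 0.8, 0.4]
grip_width: 85.3
finger_force: 0.0
t 10.93 turn [ 0.02  0.03 -0.28] shift(now axes) [  3.    0.8 164. ] shift(after turn) [  2.9   0.9 164. ]
blue 898 [500.5 280.2  38.6] [500.5 282.1] [101.4  55.9] 81.61
red 844 [ 448.9 -230.3   20.7] [ 449.1 -231.7] [ 56.  100.8] 9.74
```

View pics/v3.png

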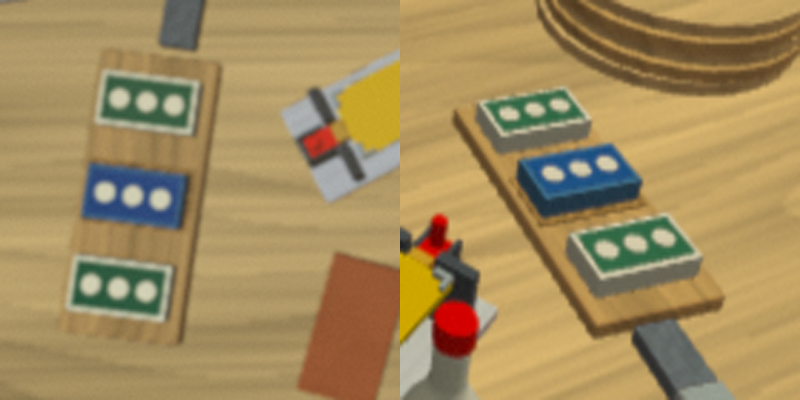

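The blue tile lies squarely on the mat, and its measured top of 38.6 mm agrees with 38. The camera seems to read about 1.5 mm low in x and y against the robot, so I'll allow for that and pick up the red tile.

```bash
python3 -m pendant '[{"turn":[0,0,-0.5],"translation":[0.001,0.001,0.05],"jaw":1},{"turn":[0,0,0],"translation":[0,0,0.06],"jaw":1},{"turn":[0,0,0],"translation":[0,0,0.06],"jaw":1},{"turn":[0,0,0],"translation":[0,0,0.05],"jaw":1},{"turn":[0,0,0],"translation":[0,0,0.03],"jaw":1},{"turn":[0,0,0],"translation":[0,0,0.008],"jaw":1},{"turn":[0,0,0],"translation":[0,0,0],"jaw":1},{"turn":[0,0,0],"translation":[0,0,0],"jaw":-1},{"turn":[0,0,0],"translation":[0,0,0],"jaw":-1},{"turn":[0,0,0],"translation":[0,0,0],"jaw":-1},{"turn":[0,0,0],"translation":[0,0,0],"jaw":-1},{"turn":[0,0,0],"translation":[0,0,0],"jaw":-1}]' 50; python3 go.py 592 12 200 117
```

```text
t: 12.52
tool_pos: [452.1, -228.1, 6.5]
eef_rot: [3.14, 0.001, 1.743]
ft_force: [-3.2, 1.2, 15.6]
grip_width: 55.1
finger_force: 49.8
t 12.53 turn [  0.06   0.08 -17.12] shift(now axes) [ 212.3  179.3 -193.6] shift(after turn) [ 150.4  233.7 -193.5]
```

```bash
python3 -m pendant '[{"turn":[0,0,0],"translation":[0,0,-0.015],"jaw":-1},{"turn":[0,0,0],"translation":[0,0,-0.04],"jaw":-1},{"turn":[0,0,0],"translation":[0,0,-0.06],"jaw":-1},{"turn":[0,0,0],"translation":[0,0,-0.06],"jaw":-1},{"turn":[0,0,0],"translation":[0,0,-0.045],"jaw":-1},{"turn":[0,0,-8.55],"translation":[0,0,0],"jaw":-1},{"turn":[0,0,-8.55],"translation":[0,0,0],"jaw":-1},{"turn":[0,0,0],"translation":[0.025,0.039,0],"jaw":-1},{"turn":[0,0,0],"translation":[0.025,0.039,0],"jaw":-1},{"turn":[0,0,0],"translation":[0.025,0.039,0],"jaw":-1},{"turn":[0,0,0],"translation":[0.025,0.039,0],"jaw":-1},{"turn":[0,0,0],"translation":[0.025,0.039,0],"jaw":-1},{"turn":[0,0,0],"translation":[0.025,0.039,0],"jaw":-1},{"turn":[0,0,0],"translation":[0,0,0.05],"jaw":-1},{"turn":[0,0,0],"translation":[0,0,0.05],"jaw":-1},{"turn":[0,0,0],"translation":[0,0,0.03],"jaw":-1},{"turn":[0,0,0],"translation":[0,0,0],"jaw":-1},{"turn":[0,0,0],"translation":[0,0,0],"jaw":-1}]'; python3 go.py 591.1 13.8 80 117
python3 - <<'E'
from h import *
ps,ds=snap('scene','scene4');snap('top','top4')
b=cv2.imread('pics/scene4.png')[130:280,210:360];a=cv2.imread('pics/top4.png')[120:240,170:290]
f=lambda i:cv2.resize(i,(400,400),interpolation=cv2.INTER_CUBIC)
cv2.imwrite('pics/v4.png',np.hstack([f(a),f(b)]))
E
```

```text
t: 14.78
tool_pos: [592.6, 12.1, 97.0]
eef_rot: [3.14, 0.001, 2.042]
ft_force: [0.1, -0.0, -2.0]
grip_width: 54.7
finger_force: 55.2
t 14.78 turn [ 0.1   0.05 -0.02] shift(now axes) [ 2.2 -0.6 17. ] shift(after turn) [ 2.2 -0.6 17. ]
```

View pics/v4.png

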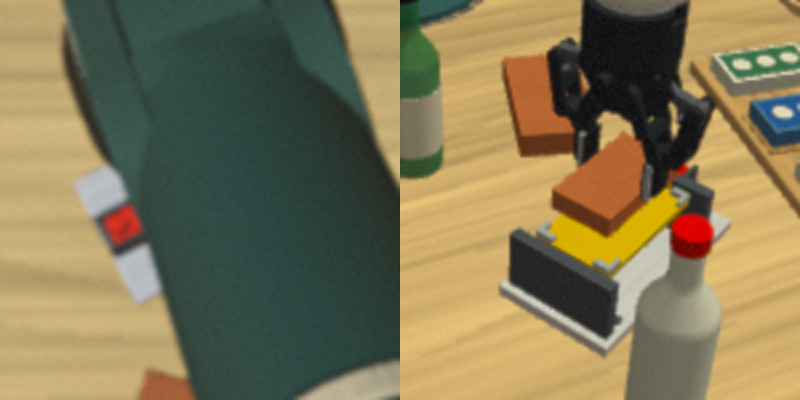

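The red tile is held level above the stage, aligned with it. Its front corner is at crop (605,225), over the yellow surface between the stops. Next I'll measure tile against stage in the scene camera depth.

```bash
python3 - <<'E'
from h import *
def jf(W,a=27):
    a=np.radians(a);D=W[...,:2]-[590.8,11.2]; return D@np.array([[np.cos(a),-np.sin(a)],[np.sin(a),np.cos(a)]])
def run(tag,cam,m):
    im=cv2.imread(f'pics/{tag}.png');d=np.load(f'pics/{tag}.npy');W=world(cam,d);hsv=cv2.cvtColor(im,cv2.COLOR_BGR2HSV)
    mm=m(W[...,2],hsv[...,0],hsv[...,1])&(d>0)&(np.hypot(W[...,0]-590,W[...,1]-11)<75)
    J=jf(W)[mm]; X=W[mm]
    print(tag,len(J),'z',np.round(np.median(X[:,2]),1))
    for y in range(-60,61,12):
        q=J[abs(J[:,1]-y)<6]
        if len(q)>12: print('  y',y,'x',np.round([q[:,0].min(),q[:,0].max()],1))
    for x in(-24,-12,0,12,24):
        q=J[abs(J[:,0]-x)<6]
        if len(q)>12: print('  x',x,'y',np.round([q[:,1].min(),q[:,1].max()],1))
yl=lambda Z,H,S:(Z>56)&(Z<68)&(H>18)&(H<36)&(S>150)
rd=lambda Z,H,S:(Z>107)&(Z<120)&((H<14)|(H>172))&(S>90)
run('top3','top',yl);run('scene3','scene',yl);run('scene4','scene',rd)
E
```

```text
top3 1232 z 62.4
  y -60 x [-16.   18.3]
  y -48 x [-29.2  34.6]
  y -36 x [-32.5  34.2]
  y -24 x [-32.1  34.7]
  y -12 x [-33.1  34.6]
  y 0 x [-32.7  35.1]
  y 12 x [-32.4  35.2]
  y 24 x [-32.   35.7]
  y 36 x [-32.9  35.3]
  y 48 x [-28.3  33.7]
  y 60 x [-16.8  21.9]
  x -24 y [-52.7  53.1]
  x -12 y [-58.7  70.9]
  x 0 y [-59.3  71.7]
  x 12 y [-59.6  70.4]
  x 24 y [-56.3  55.6]
scene3 1143 z 61.8
  y -60 x [-18.1  37.9]
  y -48 x [-30.   38.9]
  y -36 x [-33.7  38. ]
  y -24 x [-32.9  38.4]
  y -12 x [-33.2  38.8]
  y 0 x [-33.   38.4]
  y 12 x [-33.8  39.3]
  y 24 x [-32.   38.1]
  y 36 x [-32.3  38.8]
  y 48 x [-33.2  39. ]
  y 60 x [-22.   37.9]
  x -24 y [-61.9  55.2]
  x -12 y [-61.9  73.7]
  x 0 y [-60.8  72.3]
  x 12 y [-62.   71.6]
  x 24 y [-61.1  54.4]
scene4 669 z 110.1
  y -48 x [-25.   30.2]
  y -36 x [-25.3  30.6]
  y -24 x [-25.1  30.1]
  y -12 x [-37.8  30.5]
  y 0 x [-25.8  43.1]
  y 12 x [-25.9  19. ]
  y 24 x [-24.1  10.3]
  y 36 x [-24.1   1.1]
  x -24 y [-53.4  43.3]
  x -12 y [-55.4  46.2]
  x 0 y [-54.6  39.8]
  x 12 y [-53.8  28.9]
  x 24 y [-55.2   6.1]
```

The tile is centred across the stage but about 3.3 mm too far towards −y. I'll shift it +3.3 mm along tool x and lower it.

```bash
python3 -m pendant '[{"turn":[0,0,0],"translation":[0.0033,0,0],"jaw":-1},{"turn":[0,0,0],"translation":[0,0,0.015],"jaw":-1},{"turn":[0,0,0],"translation":[0,0,0.007],"jaw":-1},{"turn":[0,0,0],"translation":[0,0,0],"jaw":-1},{"turn":[0,0,0],"translation":[0,0,0],"jaw":-1}]'; python3 - <<'E'
from h import *
ps,ds=snap('scene','scene5')
b=cv2.imread('pics/scene5.png')[165:265,235:345]
cv2.imwrite('pics/v5.png',cv2.resize(b,None,fx=6,fy=6,interpolation=cv2.INTER_CUBIC))
E
```

```text
t: 15.5
tool_pos: [590.4, 15.0, 73.1]
eef_rot: [-3.142, -0.0, 2.042]
ft_force: [0.6, -0.9, -2.3]
grip_width: 54.5
finger_force: 55.2
```

View pics/v5.png

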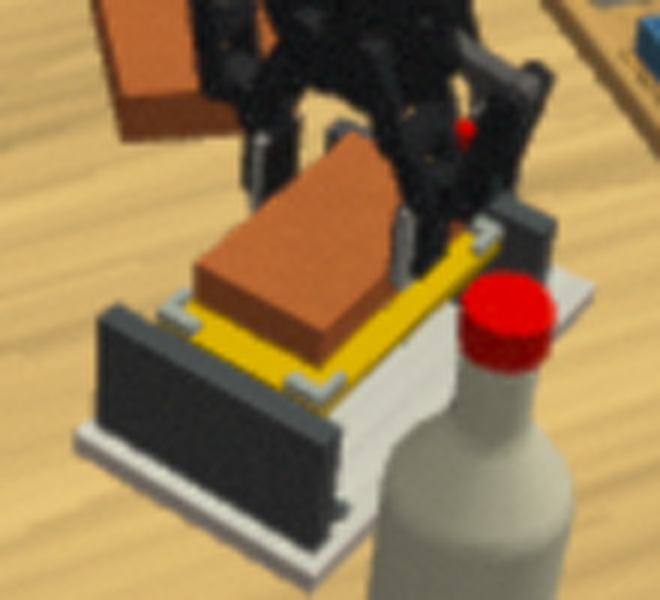

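The tile's near corner (crop 320,355) hangs just inside the corner stop (315,385), with even gaps to the left stop (180,310) and the right one. Lowering.

```bash
python3 -m pendant '[{"turn":[0,0,0],"translation":[0,0,0.0015],"jaw":-1},{"turn":[0,0,0],"translation":[0,0,0.0015],"jaw":-1},{"turn":[0,0,0],"translation":[0,0,0.001],"jaw":-1},{"turn":[0,0,0],"translation":[0,0,0.001],"jaw":-1},{"turn":[0,0,0],"translation":[0,0,0.001],"jaw":-1},{"turn":[0,0,0],"translation":[0,0,0],"jaw":-1}]'; python3 - <<'E'
from h import *
ps,ds=snap('scene','scene6')
b=cv2.imread('pics/scene6.png')[165:265,235:345]
cv2.imwrite('pics/v6.png',cv2.resize(b,None,fx=6,fy=6,interpolation=cv2.INTER_CUBIC))
E
```

```text
t: 16.3
tool_pos: [590.4, 15.0, 67.2]
eef_rot: [-3.142, 0.0, 2.042]
ft_force: [-3.2, -0.6, 4.7]
grip_width: 54.5
finger_force: 55.9
```

View pics/v6.png

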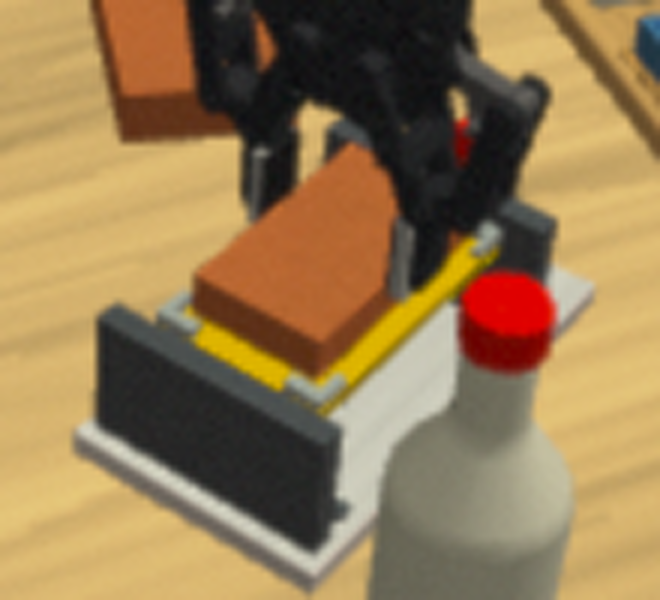

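The tile now touches the stage inside its stops, with about 7 N of contact. Pressing down and holding.

```bash
python3 -m pendant '[{"turn":[0,0,0],"translation":[0,0,0.002],"jaw":-1},{"turn":[0,0,0],"translation":[0,0,0.002],"jaw":-1},{"turn":[0,0,0],"translation":[0,0,0.002],"jaw":-1},{"turn":[0,0,0],"translation":[0,0,0.002],"jaw":-1},{"turn":[0,0,0],"translation":[0,0,0.002],"jaw":-1},{"turn":[0,0,0],"translation":[0,0,0.002],"jaw":-1},{"turn":[0,0,0],"translation":[0,0,0.0015],"jaw":-1},{"turn":[0,0,0],"translation":[0,0,0.0015],"jaw":-1},{"turn":[0,0,0],"translation":[0,0,0],"jaw":-1},{"turn":[0,0,0],"translation":[0,0,0],"jaw":-1}]'
```

```text
t: 17.6
tool_pos: [590.5, 15.0, 52.5]
eef_rot: [3.141, 0.0, 2.042]
ft_force: [-4.1, -0.7, 9.9]
grip_width: 54.5
finger_force: 56.5
```

```bash
python3 -m pendant '[{"turn":[0,0,0],"translation":[0,0,0.0007],"jaw":-1},{"turn":[0,0,0],"translation":[0,0,0.0007],"jaw":-1},{"turn":[0,0,0],"translation":[0,0,0],"jaw":-1}]'; python3 -m pendant '[{"turn":[0,0,0],"translation":[0,0,0.0008],"jaw":-1},{"turn":[0,0,0],"translation":[0,0,0],"jaw":-1}]'
```

```text
t: 17.98
tool_pos: [590.4, 15.0, 51.1]
eef_rot: [3.142, 0.0, 2.042]
ft_force: [-4.8, -1.6, 9.3]
grip_width: 54.4
finger_force: 56.6
t: 18.23
tool_pos: [590.5, 15.0, 51.0]
eef_rot: [3.141, 0.001, 2.042]
ft_force: [-9.4, -1.3, 23.9]
grip_width: 54.3
finger_force: 58.0
```

The stage is on its stop: the force jumped to 24 N at z = 51.0. Now I'll hold for about 2.5 s, then let go.

```bash
python3 -m pendant '[{"turn":[0,0,0],"translation":[0,0,0],"jaw":-1},{"turn":[0,0,0],"translation":[0,0,0],"jaw":-1},{"turn":[0,0,0],"translation":[0,0,0],"jaw":-1},{"turn":[0,0,0],"translation":[0,0,0],"jaw":-1},{"turn":[0,0,0],"translation":[0,0,0],"jaw":-1},{"turn":[0,0,0],"translation":[0,0,0],"jaw":-1},{"turn":[0,0,0],"translation":[0,0,0],"jaw":-1},{"turn":[0,0,0],"translation":[0,0,0],"jaw":-1},{"turn":[0,0,0],"translation":[0,0,0],"jaw":-1},{"turn":[0,0,0],"translation":[0,0,0],"jaw":-1},{"turn":[0,0,0],"translation":[0,0,0],"jaw":-1},{"turn":[0,0,0],"translation":[0,0,0],"jaw":-1},{"turn":[0,0,0],"translation":[0,0,0],"jaw":-1},{"turn":[0,0,0],"translation":[0,0,0],"jaw":-1},{"turn":[0,0,0],"translation":[0,0,0],"jaw":-1},{"turn":[0,0,0],"translation":[0,0,0],"jaw":-1},{"turn":[0,0,0],"translation":[0,0,0],"jaw":-1},{"turn":[0,0,0],"translation":[0,0,0],"jaw":-1},{"turn":[0,0,0],"translation":[0,0,0],"jaw":-1},{"turn":[0,0,0],"translation":[0,0,0],"jaw":-1}]'; python3 - <<'E'
from h import *
snap('top','top7'); snap('scene','scene7')
# knob shift along jig y between frames (top camera)
for t in('top0','top3','top4','top7'):
    p=cv2.imread(f'pics/{t}.png');d=np.load(f'pics/{t}.npy');W=world('top',d);h=cv2.cvtColor(p,cv2.COLOR_BGR2HSV)
    m=((h[...,0]<8)|(h[...,0]>172))&(h[...,1]>150)&(W[...,2]>70)&(W[...,2]<86);m[:172]=0;m[200:]=0;m[:,:195]=0;m[:,222:]=0
    X=W[m]; print(t,m.sum(),((X[:,:2]-[590.8,11.2])@[-.454,.891]).mean().round(1) if m.sum() else '')
E
```

```text
t: 20.72
tool_pos: [590.5, 15.0, 51.0]
eef_rot: [3.141, 0.001, 2.042]
ft_force: [-10.4, -1.3, 22.9]
grip_width: 54.5
finger_force: 58.0
top0 25 94.4
top3 24 94.3
top4 24 94.6
top7 27 87.0
```

The knob has moved 7.5 mm, so the bolt is in. I'll ease up about 3 mm onto the bolt, open the gripper and retreat.

```bash
python3 -m pendant '[{"turn":[0,0,0],"translation":[0,0,-0.0015],"jaw":-1},{"turn":[0,0,0],"translation":[0,0,-0.001],"jaw":-1},{"turn":[0,0,0],"translation":[0,0,-0.001],"jaw":-1},{"turn":[0,0,0],"translation":[0,0,0],"jaw":-1},{"turn":[0,0,0],"translation":[0,0,0],"jaw":1},{"turn":[0,0,0],"translation":[0,0,0],"jaw":1},{"turn":[0,0,0],"translation":[0,0,0],"jaw":1},{"turn":[0,0,0],"translation":[0,0,0],"jaw":1},{"turn":[0,0,0],"translation":[0,0,-0.02],"jaw":1},{"turn":[0,0,0],"translation":[0,0,-0.05],"jaw":1},{"turn":[0,0,0],"translation":[0,0,-0.06],"jaw":1},{"turn":[0,0,0],"translation":[0,0,-0.06],"jaw":1},{"turn":[0,0,0],"translation":[0,0,-0.03],"jaw":1},{"turn":[0,0,0],"translation":[-0.03,-0.05,0],"jaw":1},{"turn":[0,0,0],"translation":[-0.03,-0.05,0],"jaw":1},{"turn":[0,0,0],"translation":[-0.03,-0.05,0],"jaw":1},{"turn":[0,0,0],"translation":[-0.03,-0.05,0],"jaw":1},{"turn":[0,0,0],"translation":[-0.03,-0.05,0],"jaw":1},{"turn":[0,0,0],"translation":[0,0,0],"jaw":1},{"turn":[0,0,0],"translation":[0,0,0],"jaw":1}]'; python3 - <<'E'
from h import *
p,d=snap('top','top8'); snap('scene','scene8')
W=world('top',d);Z=W[...,2];h=cv2.cvtColor(cv2.imread('pics/top8.png'),cv2.COLOR_BGR2HSV)
red=((h[...,0]<14)|(h[...,0]>172))&(h[...,1]>90)
J=(W[...,:2]-[590.8,11.2])
jx=J@np.array([.891,.454]);jy=J@np.array([-.454,.891])
m=red&(abs(jx)<40)&(abs(jy)<62)&(Z>50); X=W[m]; r=cv2.minAreaRect(X[:,:2].astype(np.float32)); print('red',m.sum(),np.median(X[:,2]).round(1),r, jx[m].mean(),jy[m].mean())
for s in(-26,-13,0,13,26): print(s,[round(float(np.median(Z[m&(abs(jx-s)<7)])),1)],end=' ')
for s in(-40,-20,0,20,40): print(s,[round(float(np.median(Z[m&(abs(jy-s)<8)])),1)],end=' ')
k=red&(h[...,1]>150)&(Z>70)&(Z<86)&(abs(jx)<20)&(jy>75)&(jy<110); print('knob',jy[k].mean())
a=cv2.imread('pics/top8.png')[130:240,100:290];b=cv2.imread('pics/scene8.png')[120:280,210:420]
f=lambda i:cv2.resize(i,(400,300),interpolation=cv2.INTER_CUBIC)
cv2.imwrite('pics/v8.png',np.hstack([f(a),f(b)]))
E
```

```text
t: 23.32
tool_pos: [435.9, -231.6, 274.4]
eef_rot: [3.141, 0.001, 2.042]
ft_force: [1.3, 0.4, 0.1]
grip_width: 85.4
finger_force: 0.0
red 790 68.2 ((589.7738037109375, 12.034061431884766), (52.5811767578125, 93.91851043701172), 26.641021728515625) -0.7225306093194912 1.5247490928118248
-26 [68.6] -13 [68.4] 0 [68.0] 13 [68.1] 26 [68.1] -40 [68.6] -20 [68.3] 0 [68.3] 20 [68.1] 40 [68.2] knob 87.01961007900688
```

View pics/v8.png

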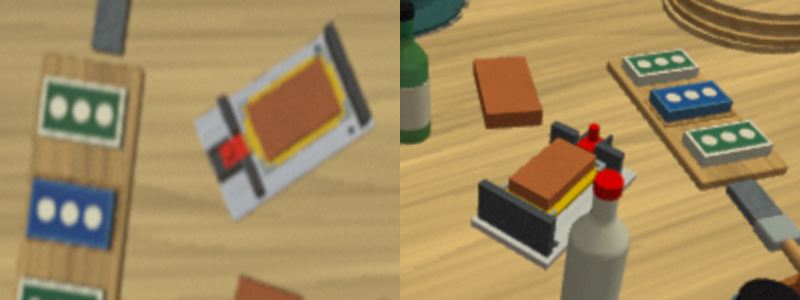

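The red tile lies flat between the stops, its top at about 68 mm and flush with the rails. The knob stays in and the blue tile is still on the mat. Handing in.

```bash
python3 -c "
from bench import manip
print(manip.close_job())"
```

```text
the job is handed in; nothing more can be done
None
```

The job is handed in at about 23 s: the blue tile sits on the mat, about 2 mm off its centre by the camera, and the red tile lies flat on the stage, held down by the bolt; I saw nothing else moved.

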